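# Shut an ink tin into its airtight case and latch the lid

## Robot

A 6-joint arm with a two-finger parallel gripper is mounted at the origin on a cart in front of the work surface, level with it; the furniture and walls round the work are solid. World frame = base frame: x ahead of the robot, y to its left, z up, the work surface at z = 0. Lengths are in mm, angles in rad, forces in N, time in s.
With the tool pointing down it reaches from about 375 to 925 mm from the base axis. Payload 5.7 kg.
Tool frame: the origin (TCP) lies midway between the tips of the shut fingers; the grasp point (between the pads) lies 19 mm behind it (r.grasp_offset is the z of the grasp point in the tool frame, in mm); z points along the fingers, y is the line along which they close (so a half turn about z gives the same grasp; the last joint's range is limited). The gripper opens to 85 mm and grips with 20 to 120 N. Pads are 22 mm wide; open, the fingers measure 114 mm over their backs; the gripper's body (76 mm by 85 mm) begins 54 mm behind the grasp point. The pads swing forward as they close: fully open they stand 13 mm farther back than shut.
Start: joints at [1.145, 0.359, 1.51, -0, 1.272, -0.115], TCP at [183.485, 571.224, 231.267] pointing down, gripper open.
Joint ranges: [-2.97, 2.97], [-1.01, 2.36], [0.21, 2.38], [-0.96, 4.11], [0.2, 2.71], [-2.98, 2.98]. Speed limits (rad/s): [2.39, 2.39, 3.14, 3.14, 3.14, 3.14].

## Interface

Orientations are given as a unit quaternion [w, x, y, z].
In Python, from plant import observe, optics, job_done, r gives the robot as it stands. The module is installed in compiled form; this text tells all that it offers.
- The arm moves only by the tool drive_tool, never from a script. Its argument "moves" is a list that holds one entry, the list of rows, each a list of 7 numbers: the opening, from -1 (shut) to 1 (fully open), so that 0 is half open, then the shift along the world's x, y, z in units of 0.2 m (1.0 is 0.2 m), then the turn, a rotation vector about the world's x, y, z in units of 60 degrees (1.0 is 60 degrees). A call has exactly 10 rows; each row is the pose to reach, as a shift and turn from the pose commanded when the call began; what a row does not reach only later rows make up. A row lasts 1/10 s, in which the tool goes at most 50 mm and 8.59 degrees, less where a joint would pass 70% of its speed; a pose out of reach is approached as far as the arm can. A call with a number of a shift or a turn outside -1 to 1 is refused whole. A call with a gripper value outside its range is refused whole. The fingers move at their own pace and stop on an object; the grip force is fixed at half the most. Time passes only in rows, so rows that repeat a pose let the fingers close, or fill a call up. It gives the time, the measured TCP pose, the force, the opening and the grip force at its end, in the units of the state.
- observe(): the state, without advancing time (a new reading comes with each control period).
- optics.capture(name): name is "scene" or "top" or "wrist"; returns a dict with "image" (400x640x3 uint8, blue, green, red), "z_map" (400x640 float32, mm along the optical axis (not along the pixel's ray), 0 where there is no reading), "fx", "fy", "cx", "cy" (pixels), "rvec" (rotation vector, rad) and "tvec" (3), from world to camera coordinates, as OpenCV has them; the wrist camera has in their place "mount" (4x4, takes a point from camera to tool coordinates, whose origin is the TCP and whose axes are the flange's). Camera axes: x right, y down, z forward; pixel columns grow to the right and rows downward; lengths in mm; the calibration is good to about 2 mm. The wrist camera is an equidistant fisheye: a pixel r from the principal point sees the ray r / f radians off the axis. A picture is of the moment at which its call begins: read the wrist's pose just before it.
- job_done(): hands the job in; it is judged then, once.
The state is a dict: "time": time; "joint_pos": joint angles; "qd": joint speeds; "effort": joint torques, N m; "tcp_pos": TCP position; "orientation": TCP orientation; "wrist_force": force on the tool from outside, world axes, zero at the start; "torque": the same for the moment, N m; "grip_width": finger opening in mm; "gripper_force": force on a finger pad.
Only numpy, scipy, OpenCV 4.12 (cv2) and the standard library are available. Lean on these libraries where they do the work, as an engineer would, in place of code of your own. Each camera call takes 0.05 s, during which the arm holds its last target. There are 200 camera calls.

## Task

Put the loose ink tin away: set it down flat (don't drop it) in the large empty compartment of the wooden ink case and lower the lid. Then turn the brass latch by its black knob, counter-clockwise seen from above, so that it rides up the ramp on the lid and drops right down into the notch behind it, drawing the lid down tight on its seal. Feel for the notch and do not force the latch against the stop behind it, do not lean hard on the lid, and leave the other things where they stand.

Things in the scene. Friction and masses are not known exactly. Their poses are not given: they have to be found in the camera images.
- tin_center (a point): Pale round ink tin, 62 mm across and 20 mm high, 70 g, loose on the table; this point is its centre, half-way up; z is its upright axis.
- ink_case: Fixed open-topped case of pale wood, 110 (x) by 200 (y) by 60 mm high, walls 8 mm. Origin: centre of its underside; its -x side is the front, with the brass latch; z up. Hinge axis of the lid: along y at x = +57, z = 62 mm. A partition at y = +32 to +38 mm, 40 mm high, parts the large empty compartment from a small one with a tape roll and an eraser.
- compartment (a point): Middle of the large compartment's floor, 7 mm above the case's underside. Axes as the case's: the compartment reaches 47 mm either way along x and 62 mm either way along y; the rim is 53 mm above the floor.
- lid (a joint): Angle of the lid (rad): 0 drawn down flat on the seal, about 0.02 shut but standing 2 mm proud on the springy seal, 1.5 to 1.7 open, leaning at the far side, as at the start. The hinge is stiff, the lid stays at any angle: about 2 N at its edge swings it, about 4 N at its front edge presses it down on the seal.
- lid_frame: The lid: wooden frame with a clear pane, 112 by 204 mm, 10 mm thick. Origin on the hinge axis at mid length, in the plane of its underside; shut, its axes are the case's and it reaches from x = 0 to -112 mm. It carries the brass keep near the middle of its front edge (x = -113 to -64, y = -55 to +45, up to z = 30 mm).
- lid_edge (a point): Middle of the lid's front edge, on its upper (outer) side. The keep there has, in the way the latch's nose comes (from -y to +y), a ramp rising 7 mm over 32 mm, a crest, a notch 5 mm below the crest and 10 mm wide, and a stop post. It is screwed down in slots and may sit 6 mm towards -y to 15 mm towards +y of the middle, so the notch lies where it is found.
- pivot (a point): Point on the latch's vertical pivot axis, 70 mm above the table, in front of the case's front wall.
- handle_turn (a joint): Turn of the latch handle (rad), counter-clockwise from above. At 0 its bar points 170 degrees counter-clockwise from the case's +x (to the front), at 1.75 along the case's -y. With the lid shut the nose meets the ramp at 0.65 to 1.3 and the notch lies at 1.63 to 2.03, the stop hard behind it. The ramp takes 4 to 15 N at the knob, the crest less; at the stop it climbs steeply: 20 N is ample.
- handle_lift (a joint): How far the handle is lifted along its pivot (m), against a spring of 7 to 10 N that pushes it down: 0 before the ramp, about 0.0045 on the crest, back to about 0 once dropped into the notch. A finger pressing on the knob's side can hold it up by friction.
- handle: The brass latch handle. Origin on the pivot axis, 70 mm above the table when not lifted; its nose arm (56 mm) lies along its x, the bar with the knob along its -y; the bar's top is 91 mm above the table.
- knob (a point): Centre of the upright black knob on the handle bar's end, 70 mm from the pivot axis; 16 mm across, from 91 to 129 mm above the table when the handle is not lifted, this point at 110 mm.
- dark_stamp: Rubber stamp with dark handle, 40x40x74 mm, to be left alone; origin under its centre.
- light_stamp: Rubber stamp with light handle, 35x50x74 mm, to be left alone; origin under its centre.
- tape_dispenser: Dark pink tape dispenser, 46x151x82 mm, to be left alone; origin under its centre.
- blue_tape: Blue roll of paper tape lying flat, 54 mm across, 15 mm high, to be left alone; origin under its centre.
- glue_stick: White glue stick with orange cap, standing, 27 mm across, 96 mm high, to be left alone; origin under its centre.
There are look-alikes about, which are no part of the job. Leave any orange or purple look-alike of the part that bears tin_center alone.

How it is judged (in metres and radians):
On the way, in this order (a step that is already met when the one before it is completed fails the run):
1. the tin stands flat in the large compartment, let go (x of tin_center in the frame of ink_case between -0.018 and 0.018 m and y of tin_center in the frame of ink_case between -0.064 and 0.004 m and z of tin_center in the frame of ink_case below 0.022 m and angle between tin_center's own z axis and vertical below 0.15 rad and contact force between the fingers and ink_tin below 0.1 N), for 0.2 s.
2. the lid is lowered onto its seal (value of joint lid below 0.04 rad), for 0.2 s.
3. the latch has dropped into its notch and draws the lid down (value of joint handle_turn above 1.615 rad and value of joint handle_lift below 0.001 m and value of joint lid below 0.007 rad), for 0.2 s.
At the end, for the whole second after the job is handed in: The tin stands flat (within 0.15 rad) on the floor of the large compartment; the latch handle is turned past 1.615 rad and dropped to less than 1 mm of lift, which it only does in the notch; the lid is drawn down (below 0.007 rad) (all of step 3 and x of tin_center in the frame of ink_case between -0.018 and 0.018 m and y of tin_center in the frame of ink_case between -0.064 and 0.004 m and z of tin_center in the frame of ink_case below 0.022 m and angle between tin_center's own z axis and vertical below 0.15 rad and linear speed of ink_tin below 0.02 m/s); the robot touches nothing.
It fails at once if the latch is forced: more than 45 N between the latch and the lid with its keep (contact force between handle and lid_frame above 45 N).
It fails at once if the lid is leaned on with more than 60 N (contact force between any of the fingers, the arm and lid_frame above 60 N).
It fails at once if the tin is dropped into the case (faster than 0.7 m/s inside it) (horizontal distance between tin_center and ink_case below 0.1 m and height (world z) of tin_center below 0.06 m and linear speed of ink_tin above 0.7 m/s).
It fails at once if one of the other loose things is moved by more than 30 mm (distance of any of dark_stamp, light_stamp, tape_dispenser, blue_tape, glue_stick from where it was at the start of the episode above 0.03 m).
It also fails if it takes over 72 s, if anything falls off the work surface, if the arm or the gripper's body presses on something with over 40 N, if the wrist force passes 120 N, or if a joint passes its speed limit or range.

## Working session

There is one attempt and no reset: what is moved stays moved. The work goes in short steps, Python scripts to look and compute and a tool call to move; the robot and the scene stay as the last step left them, time stands still between calls to the robot, and variables do not carry over. Pictures are saved under pics/ and viewed, at most 10 in all, crops included, and the job is handed in when it is done.

Besides the shell and the picture viewer there is one more tool, called after "Request:" by a JSON object that holds its "api" and its "payload". drive_tool: Moves the arm, as the interface text tells. Its arguments: {"type":"object","properties":{"moves":{"type":"array","items":{"type":"array","items":{"type":"array","items":{"type":"number","minimum":-1,"maximum":1}}}}},"required":["moves"]}

```bash
mkdir -p pics
cat > h.py <<'E'
import numpy as np, cv2
from plant import observe, optics, job_done, r
def world(c):
    """z_map -> HxWx3 world points for fixed cams"""
    R=cv2.Rodrigues(np.array(c["rvec"],float))[0]; t=np.array(c["tvec"],float).ravel()
    v,u=np.mgrid[0:400,0:640]; z=c["z_map"].astype(float)
    P=np.stack([(u-c["cx"])/c["fx"]*z,(v-c["cy"])/c["fy"]*z,z],-1)
    return (P-t)@R
E
python3 - <<'E'
from h import *
for n in("scene","top"):
    c=optics.capture(n); cv2.imwrite(f"pics/{n}.png",c["image"]); np.savez(f"{n}.npz",**c)
    R=cv2.Rodrigues(np.array(c["rvec"],float))[0]; print(n,-R.T@np.array(c["tvec"]).ravel(), (c["z_map"]>0).mean())
print(observe())
E
```

```text
scene [-101.34260621 -897.80664332  662.99212096] 0.87305859375
top [ 2.81881927e+02 -1.43457350e+00  1.46397448e+03] 0.99603515625
{'time': 0.1, 'joint_pos': array([ 1.14488251e+00,  3.59418415e-01,  1.51134913e+00,  3.61356500e-07,
        1.27252504e+00, -1.15093064e-01]), 'qd': array([-0.00112634, -0.00114561, -0.00257003, -0.00061328,  0.00010464,
        0.00084892]), 'effort': array([ 1.91001287e-03, -5.28652918e+01, -2.79347205e+01,  2.17865472e-04,
        4.90291830e-03, -8.45284973e-06]), 'tcp_pos': array([183.24331627, 570.66679567, 230.53684433]), 'orientation': array([-2.27290874e-04,  1.54785540e-01,  9.87947729e-01, -8.19010201e-04]), 'wrist_force': array([-1.01075552, -0.10448762,  0.10371818]), 'torque': array([ 0.00475508, -0.00285257, -0.0111002 ]), 'gripper_force': 0.0, 'grip_width': 85.38000979866366}
```

View pics/scene.png

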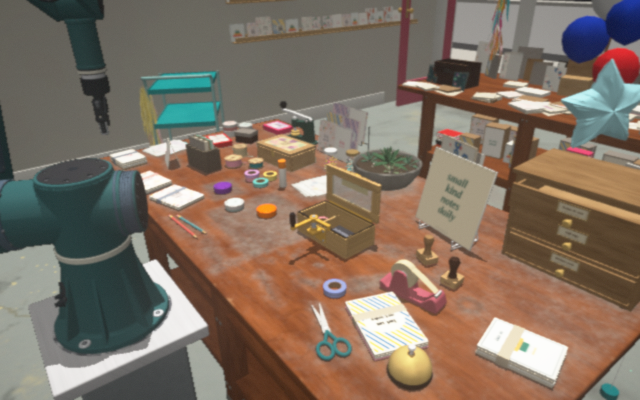

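View pics/top.png

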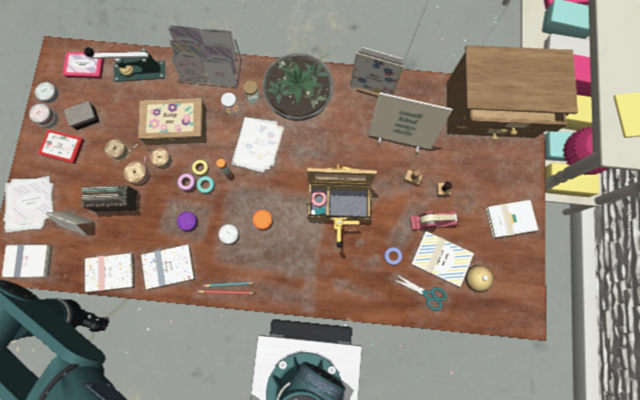

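The top view shows the pale tin at (228,234), with purple and orange look-alikes at (187,221) and (262,219). The case is at (340,200) with its lid open at the far side, and the latch knob is near (339,248). I'll measure these next.

Run:
```python
from h import *
c=np.load("top.npz"); W=world(c); im=c["image"]
np.set_printoptions(precision=1,suppress=True)
hsv=cv2.cvtColor(im,cv2.COLOR_BGR2HSV)
# tin
s=(slice(218,250),slice(212,244)); P=W[s].reshape(-1,3); m=(P[:,2]>14)&(P[:,2]<28)
print("tin",m.sum(),P[m].mean(0),np.median(P[m],0),P[m].min(0),P[m].max(0))
m8=((W[s][...,2]>14)).astype(np.uint8); print(cv2.minEnclosingCircle(cv2.findNonZero(m8)))
print("table",np.median(W[260:275,340:380,2]))
# case rim points z 50-70
s=(slice(165,260),slice(295,390)); Q=W[s]; z=Q[...,2]
m=((z>52)&(z<66)).astype(np.uint8); p=Q[m>0]
print("rim",len(p),p.min(0),p.max(0),cv2.minAreaRect(p[:,:2].astype(np.float32)))
m=(z>78)&(Q[...,0]<p[:,0].max()-80); q=Q[m]; 
v,u=np.nonzero(m); 
for a in range(v.min(),v.max()+1,1):
    k=v==a
    if k.any(): print(a+165,u[k].min()+295,u[k].max()+295,q[k].mean(0),q[k][:,2].max())
for nm,s in dict(dispenser=(slice(205,235),slice(405,462)),blue=(slice(243,270),slice(380,408)),stamps=(slice(165,200),slice(400,460)),glue=(slice(150,185),slice(210,235)),orange=(slice(205,235),slice(250,275))).items():
    P=W[s].reshape(-1,3);P=P[P[:,2]>10]; print(nm,P.min(0),P.max(0))
b=im[160:260,290:390]; cv2.imwrite("pics/crop.png",cv2.resize(b,None,fx=6,fy=6,interpolation=cv2.INTER_CUBIC))
```

```text
tin 291 [451.1 289.8  19.4] [451.1 290.   18.9] [420.5 259.5  14. ] [481.8 320.9  27.1]
((16.171533584594727, 17.470802307128906), 11.530572891235352)
table -0.2998579243806813
rim 573 [ 496.2 -151.7   52.1] [649.8  51.9  66. ] ((570.0669555664062, -51.047515869140625), (149.0787353515625, 200.8447723388672), 3.1019976139068604)
165 295 367 [ 281.9   -1.4 1464. ] 1463.974475680809
167 321 321 [ 281.9   -1.4 1464. ] 1463.974475680809
172 366 366 [ 281.9   -1.4 1464. ] 1463.974475680809
173 332 382 [ 281.9   -1.4 1464. ] 1463.974475680809
174 320 320 [ 281.9   -1.4 1464. ] 1463.974475680809
177 384 384 [ 281.9   -1.4 1464. ] 1463.974475680809
178 313 313 [ 281.9   -1.4 1464. ] 1463.974475680809
180 338 384 [ 281.9   -1.4 1464. ] 1463.974475680809
201 364 364 [ 281.9   -1.4 1464. ] 1463.974475680809
202 386 386 [ 281.9   -1.4 1464. ] 1463.974475680809
204 353 353 [ 281.9   -1.4 1464. ] 1463.974475680809
205 361 361 [ 281.9   -1.4 1464. ] 1463.974475680809
206 302 375 [ 281.9   -1.4 1464. ] 1463.974475680809
208 339 339 [ 281.9   -1.4 1464. ] 1463.974475680809
209 377 377 [ 281.9   -1.4 
[... 1454 characters left out ...]
-59.6 126.6] 129.9157880455807
245 337 341 [437.1 -58.4 125.5] 130.9561663030551
246 337 341 [435.3 -59.1 116.1] 125.4207297127528
247 338 345 [397.  -45.7 432.7] 1463.974475680809
249 300 300 [ 281.9   -1.4 1464. ] 1463.974475680809
250 384 384 [ 281.9   -1.4 1464. ] 1463.974475680809
253 296 296 [ 281.9   -1.4 1464. ] 1463.974475680809
254 357 357 [ 281.9   -1.4 1464. ] 1463.974475680809
255 366 366 [ 281.9   -1.4 1464. ] 1463.974475680809
dispenser [ 281.9 -431.9   10.1] [ 593.    -1.4 1464. ]
blue [ 281.9 -264.2   10. ] [ 460.8   -1.4 1464. ]
stamps [ 281.9 -407.1   10.5] [ 717.1   -1.4 1464. ]
glue [281.9  -1.4  10.2] [ 673.  376. 1464.]
orange [281.9  -1.4  11.7] [ 538.3  219.2 1464. ]
```

View pics/crop.png

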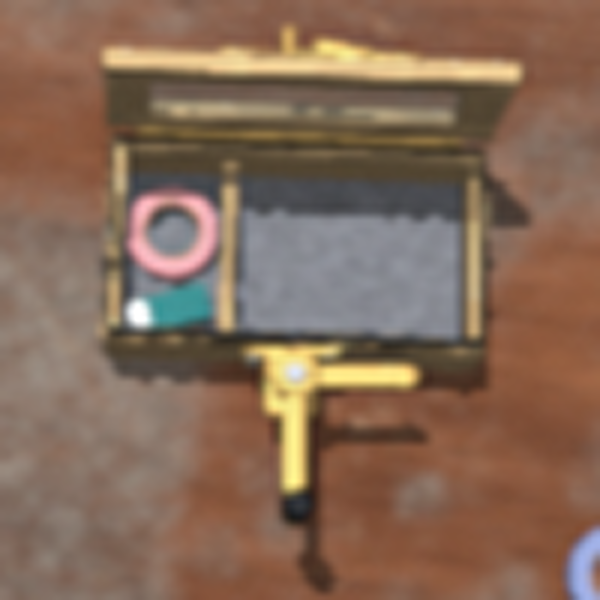

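Run:
```python
from h import *
np.set_printoptions(precision=2,suppress=True)
c=np.load("top.npz"); W=world(c); z=c["z_map"]
V=(z>0)&(np.abs(W[...,0]-570)<120)&(np.abs(W[...,1]+50)<130)
P=W
m=V&(W[...,2]>55)&(W[...,2]<65)
# front rim: per column largest row (min x) with rim height
F=[]
for u in range(300,390):
    k=np.nonzero(m[205:222,u])[0]
    if len(k): F.append(W[205+k.min():205+k.max()+1,u][m[205+k.min():205+k.max()+1,u]].mean(0))
F=np.array(F); print(F[::4])
# lid top: pts z>120
q=W[V&(W[...,2]>155)&(W[...,2]<185)]; print("lid",q.min(0),q.max(0),cv2.minAreaRect(q[:,:2].astype(np.float32)))
# side walls
for v in range(188,215,4):
    k=np.nonzero(m[v,300:390])[0]+300
    print(v,k, W[v,k[0]],W[v,k[-1]])
```

```text
[[ 530.5    46.49   60.05]
 [ 529.23   33.82   60.82]
 [ 530.4    21.42   61.13]
 [ 531.27    9.     63.15]
 [ 531.63   -3.53   59.21]
 [ 533.73  -15.76   63.16]
 [ 533.51  -28.3    62.48]
 [ 532.11  -41.05   59.54]
 [ 534.44  -53.22   62.18]
 [ 537.22  -65.47   62.3 ]
 [ 536.54  -77.89   64.14]
 [ 537.15  -90.73   58.92]
 [ 537.38 -106.49   57.43]
 [ 539.79 -118.61   59.63]
 [ 539.32 -134.02   61.95]
 [ 557.11 -145.5    59.3 ]]
lid [ 638.53 -146.54  155.36] [672.51  53.7  179.91] ((658.4743041992188, -45.87713623046875), (29.50079345703125, 200.12184143066406), 3.2826921939849854)
188 [308 309 310 369 370 371] [613.97  51.86  62.33] [ 634.15 -146.03   60.19]
192 [308 309 310 369 371] [601.9   50.68  58.84] [ 621.87 -147.25   57.48]
196 [308 309 310 369 370 371] [588.96  49.35  59.24] [ 609.1  -148.26   56.88]
200 [308 309 310 369 370 371] [575.49  47.93  62.4 ] [ 595.86 -149.02   58.58]
204 [308 309 369 370 371] [562.69  46.61  62.8 ] [ 582.41 -149.63   61.62]
208 [308 309 369 371] [549.86  45.29  63.62] [ 570.09 -150.77   59.63]
212 [307 308 309 369 370] [537.96  47.29  58.02] [ 557.26 -148.69   58.74]
```

Request:
{"api": "drive_tool", "payload": {"moves": [[[1, 0.13, -0.14, 0, 0, 0, 0.1], [1, 0.26, -0.28, 0, 0, 0, 0.2], [1, 0.4, -0.42, 0, 0, 0, 0.3], [1, 0.53, -0.56, 0, 0, 0, 0.3], [1, 0.66, -0.7, 0, 0, 0, 0.3], [1, 0.8, -0.84, 0, 0, 0, 0.3], [1, 0.9, -0.94, 0, 0, 0, 0.3], [1, 0.97, -1.0, 0, 0, 0, 0.3], [1, 1.0, -1.0, 0, 0, 0, 0.3], [1, 1.0, -1.0, 0, 0, 0, 0.3]]]}}

```text
time: 1.1
tcp_pos: [384.1, 371.4, 231.1]
orientation: [-0.0, -0.001, 1.0, 0.0]
wrist_force: [-1.2, 0.4, -1.3]
grip_width: 85.4
gripper_force: 0.0
```

Request:
{"api": "drive_tool", "payload": {"moves": [[[1, 0.07, -0.08, -0.1, 0, 0, 0], [1, 0.14, -0.17, -0.2, 0, 0, 0], [1, 0.21, -0.25, -0.3, 0, 0, 0], [1, 0.28, -0.34, -0.4, 0, 0, 0], [1, 0.338, -0.405, -0.5, 0, 0, 0], [1, 0.338, -0.405, -0.6, 0, 0, 0], [1, 0.338, -0.405, -0.7, 0, 0, 0], [1, 0.338, -0.405, -0.755, 0, 0, 0], [1, 0.338, -0.405, -0.755, 0, 0, 0], [1, 0.338, -0.405, -0.755, 0, 0, 0]]]}}

```text
time: 2.1
tcp_pos: [450.9, 291.0, 80.6]
orientation: [0.0, -0.002, 1.0, 0.0]
wrist_force: [-0.8, -0.3, -0.5]
grip_width: 85.2
gripper_force: 0.0
```

```bash
cat >> h.py <<'E'
from scipy.spatial.transform import Rotation as Ro
def wrist():
    o=observe(); c=optics.capture("wrist"); q=o["orientation"]
    R=Ro.from_quat([q[1],q[2],q[3],q[0]]).as_matrix(); M=np.array(c["mount"])
    v,u=np.mgrid[0:400,0:640]; x=(u-c["cx"])/c["fx"]; y=(v-c["cy"])/c["fy"]; th=np.hypot(x,y)+1e-9
    d=np.stack([np.sin(th)*x/th,np.sin(th)*y/th,np.cos(th)],-1)
    D=d@(R@M[:3,:3]).T; C=np.array(o["tcp_pos"])+R@M[:3,3]
    z=c["z_map"].astype(float); P=C+D*(z/np.maximum(d[...,2],1e-3))[...,None]; P[z<=0]=np.nan
    return c["image"],P,D,C,o
E
python3 - <<'E'
from h import *
im,P,D,C,o=wrist(); cv2.imwrite("pics/w1.png",im); print(C,o["tcp_pos"])
m=(P[...,2]>15)&(P[...,2]<25)&(np.hypot(P[...,0]-451,P[...,1]-290)<42)
q=P[m]; print(m.sum(),q.mean(0),cv2.minAreaRect(q[:,:2].astype(np.float32)),cv2.minEnclosingCircle(q[:,:2].astype(np.float32)))
E
```

```text
[378.42061089 290.30964627 224.01607939] [450.90572384 290.97989522  80.56349747]
5751 [449.03498105 290.88306423  20.79877952] ((450.5775451660156, 290.58624267578125), (61.810951232910156, 61.07033157348633), 87.2776870727539) ((450.8913879394531, 290.87933349609375), 31.312543869018555)
```

View pics/w1.png

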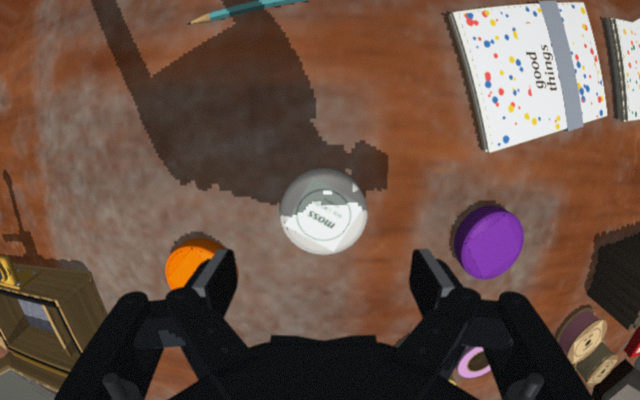

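The tin, at pixel (323,211), is centred between the fingers. I'll go down and grip it.

Request:
{"api": "drive_tool", "payload": {"moves": [[[1, 0, 0, -0.12, 0, 0, 0], [1, 0, 0, -0.24, 0, 0, 0], [1, 0, 0, -0.34, 0, 0, 0], [1, 0, 0, -0.4, 0, 0, 0], [1, 0, 0, -0.412, 0, 0, 0], [0.4, 0, 0, -0.412, 0, 0, 0], [0.2, 0, 0, -0.412, 0, 0, 0], [0.2, 0, 0, -0.412, 0, 0, 0], [0.2, 0, 0, -0.412, 0, 0, 0], [0.2, 0, 0, -0.412, 0, 0, 0]]]}}

```text
time: 3.15
tcp_pos: [451.8, 290.6, -0.6]
orientation: [0.001, -0.002, 1.0, 0.0]
wrist_force: [-1.0, 0.7, 4.8]
grip_width: 59.9
gripper_force: 63.6
```

Request:
{"api": "drive_tool", "payload": {"moves": [[[0.2, 0, 0, 0.1, 0, 0, 0], [0.2, 0, 0, 0.3, 0, 0, 0], [0.2, 0, 0, 0.5, 0, 0, 0], [0.2, 0.1, -0.1, 0.7, 0, 0, 0], [0.2, 0.15, -0.25, 0.85, 0, 0, 0], [0.2, 0.2, -0.45, 0.95, 0, 0, 0], [0.2, 0.25, -0.65, 1.0, 0, 0, 0], [0.2, 0.3, -0.82, 1.0, 0, 0, 0], [0.2, 0.3, -0.95, 1.0, 0, 0, 0], [0.2, 0.3, -1.0, 1.0, 0, 0, 0]]]}}

```text
time: 4.15
tcp_pos: [511.4, 88.0, 199.0]
orientation: [0.001, -0.001, 1.0, -0.0]
wrist_force: [-0.6, 0.5, -0.8]
grip_width: 59.6
gripper_force: 64.8
```

Request:
{"api": "drive_tool", "payload": {"moves": [[[0.2, 0.05, -0.15, 0.03, 0, 0, 0.05], [0.2, 0.1, -0.3, 0.05, 0, 0, 0.05], [0.2, 0.15, -0.45, 0.05, 0, 0, 0.05], [0.2, 0.2, -0.6, 0.05, 0, 0, 0.05], [0.2, 0.25, -0.75, 0.05, 0, 0, 0.05], [0.2, 0.3, -0.82, 0.05, 0, 0, 0.05], [0.2, 0.3, -0.855, 0.05, 0, 0, 0.05], [0.2, 0.3, -0.855, 0.05, 0, 0, 0.05], [0.2, 0.3, -0.855, 0.05, 0, 0, 0.05], [0.2, 0.3, -0.855, 0.05, 0, 0, 0.05]]]}}

```text
time: 5.15
tcp_pos: [570.5, -79.4, 207.8]
orientation: [-0.0, -0.028, 1.0, 0.0]
wrist_force: [0.4, -0.1, -0.3]
grip_width: 59.7
gripper_force: 64.9
```

Run:
```python
from h import *
im,P,D,C,o=wrist(); cv2.imwrite("pics/w2.png",im); np.savez("w2.npz",P=P,im=im,D=D,C=C); print(C,o["tcp_pos"],o["orientation"],o["grip_width"])
```

```text
[498.18283777 -83.98200242 351.33676055] [570.45450154 -79.42739412 207.83702675] [-3.06315267e-04 -2.84244221e-02  9.99595867e-01  2.48200069e-04] 59.74866251272608
```

View pics/w2.png

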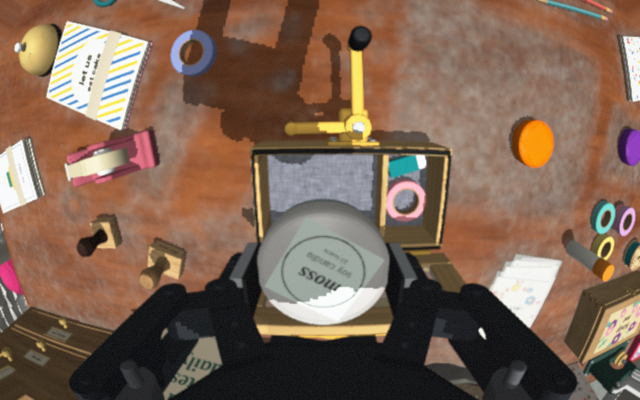

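The tin is held at (323,260) over the case. The case's front rim is at row ~150 (columns 253–450), the latch pivot at (358,127) and the knob at (360,38).

Run:
```python
from h import *
np.set_printoptions(precision=1,suppress=True)
d=np.load("w2.npz"); P=d["P"]; im=d["im"]
m=(abs(P[...,2]-60)<4)&(abs(P[...,0]-570)<90)&(abs(P[...,1]+50)<115)
q=P[m]
fr=q[(q[:,0]<545)&(q[:,0]>515)]
for u in range(260,450,15):
    k=np.nonzero(m[130:165,u])[0]+130
    if len(k): print(u,k.min(),k.max(),P[k.min(),u],P[k.max(),u])
print("rows")
for v in range(155,245,10):
    k=np.nonzero(m[v,235:470])[0]+235
    if len(k): 
        for a in np.split(k,np.nonzero(np.diff(k)>3)[0]+1): print(v,a[0],a[-1],P[v,a[0]],P[v,a[-1]])
kb=(P[...,2]>124)&(P[...,2]<134)&(P[...,0]<480)&(abs(P[...,1]+58)<30); q=P[kb]; print("knob",q.mean(0),cv2.minEnclosingCircle(q[:,:2].astype(np.float32)))
bar=(P[...,2]>84)&(P[...,2]<95)&(P[...,0]<500)&(abs(P[...,1]+58)<25); q=P[bar]; print("bar",cv2.fitLine(q[:,:2].astype(np.float32),2,0,.01,.01).ravel())
for v,u in((127,358),(127,352),(132,358),(129,300)): print(P[v,u])
```

```text
260 147 155 [ 537.2 -142.4   57.1] [ 544.6 -141.7   59.8]
275 146 155 [ 535.6 -127.6   57.8] [ 543.9 -127.    60.4]
290 146 154 [ 535.  -113.2   57. ] [ 542.4 -112.7   59.4]
305 146 148 [534.  -98.7  59.7] [535.5 -98.4  63.1]
320 146 149 [533.2 -84.5  60.2] [535.6 -84.4  64. ]
335 142 150 [529.  -70.5  56.4] [535.7 -70.4  64. ]
350 139 148 [525.1 -56.4  56.4] [533.2 -56.3  61.8]
365 139 147 [524.  -42.1  57.1] [531.2 -42.1  61.6]
380 146 154 [529.4 -27.4  59.3] [537.  -26.9  60.8]
395 147 154 [529.2 -12.6  59.4] [536.  -11.9  59.8]
410 147 154 [527.8   2.3  60.4] [534.6   3.   60.5]
425 148 155 [527.5  18.2  59.3] [534.2  18.5  60.9]
440 148 155 [525.7  33.3  61.5] [532.8  34.7  60.2]
rows
155 250 284 [ 544.8 -151.4   60.9] [ 543.7 -118.4   59.4]
155 419 451 [534.7  12.1  61.2] [531.6  46.7  60.6]
165 250 258 [ 554.7 -151.4   60.6] [ 554.7 -143.8   58.6]
165 443 450 [542.8  40.1  58.7] [541.4  45.7  63.7]
175 251 258 [ 564.8 -150.5   59.8] [ 564.4 -143.5   59.7]
175 441 450 [553.7  40.3  56.5] [551.6  47.5  63.3]
185 252 259 [ 574.2 -149.    62.1] [ 574.8 -142.6   58.7]
185 441 448 [563.9  41.4  57.7] [562.3  47.3  62.4]
195 252 261 [ 585.1 -149.5   59.8] [ 585.5 -140.9   56.6]
195 439 448 [575.   41.6  56.1] [573.1  49.7  61.1]
205 253 261 [ 595.3 -148.4   60.5] [ 595.3 -140.5   58.9]
205 438 446 [586.   42.4  56. ] [583.6  48.8  62.3]
215 255 262 [ 605.4 -146.2   61.7] [ 606.5 -139.8   57.4]
215 438 444 [596.   43.   59.1] [594.4  48.3  62.9]
225 255 262 [ 616.9 -146.7   60.2] [ 616.6 -139.5   59.7]
225 437 443 [607.5  44.2  58.5] [606.2  50.   61.2]
235 256 263 [ 626.7 -145.2   63.2] [ 628.7 -139.    57.4]
235 436 442 [618.8  45.   59. ] [616.8  50.1  63.5]
knob [442.6 -60.5 129.2] ((441.4928283691406, -60.16059494018555), 8.264872550964355)
bar [  1.    0.1 472.8 -58. ]
[511.  -54.3  96.6]
[511.5 -59.   94.5]
[515.2 -54.   97. ]
[ 516.  -102.    90.5]
```

Request:
{"api": "drive_tool", "payload": {"moves": [[[0.2, 0.035, 0, -0.05, 0, 0, 0], [0.2, 0.035, 0, -0.2, 0, 0, 0], [0.2, 0.035, 0, -0.35, 0, 0, 0], [0.2, 0.035, 0, -0.5, 0, 0, 0], [0.2, 0.035, 0, -0.65, 0, 0, 0], [0.2, 0.035, 0, -0.78, 0, 0, 0], [0.2, 0.035, 0, -0.88, 0, 0, 0], [0.2, 0.035, 0, -0.93, 0, 0, 0], [0.2, 0.035, 0, -0.96, 0, 0, 0], [0.2, 0.035, 0, -0.97, 0, 0, 0]]]}}

```text
time: 6.2
tcp_pos: [578.3, -80.6, 13.5]
orientation: [-0.0, -0.028, 1.0, -0.0]
wrist_force: [-0.1, 0.5, -0.1]
grip_width: 59.6
gripper_force: 64.9
```

Request:
{"api": "drive_tool", "payload": {"moves": [[[0.2, 0, 0, -0.01, 0, 0, 0], [0.2, 0, 0, -0.02, 0, 0, 0], [0.2, 0, 0, -0.025, 0, 0, 0], [0.2, 0, 0, -0.03, 0, 0, 0], [0.2, 0, 0, -0.033, 0, 0, 0], [0.2, 0, 0, -0.033, 0, 0, 0], [0.2, 0, 0, -0.033, 0, 0, 0], [0.2, 0, 0, -0.033, 0, 0, 0], [0.2, 0, 0, -0.033, 0, 0, 0], [0.2, 0, 0, -0.033, 0, 0, 0]]]}}

```text
time: 7.2
tcp_pos: [578.2, -80.8, 7.4]
orientation: [0.0, -0.028, 1.0, -0.0]
wrist_force: [0.8, 0.2, 0.8]
grip_width: 59.6
gripper_force: 64.8
```

Request:
{"api": "drive_tool", "payload": {"moves": [[[0.2, 0, 0, -0.004, 0, 0, 0], [0.2, 0, 0, -0.007, 0, 0, 0], [0.2, 0, 0, -0.007, 0, 0, 0], [0.5, 0, 0, -0.007, 0, 0, 0], [0.65, 0, 0, -0.007, 0, 0, 0], [0.65, 0, 0, -0.007, 0, 0, 0], [0.65, 0, 0, -0.007, 0, 0, 0], [0.65, 0, 0, -0.007, 0, 0, 0], [0.65, 0, 0, -0.007, 0, 0, 0], [0.65, 0, 0, -0.007, 0, 0, 0]]]}}

```text
time: 8.2
tcp_pos: [577.1, -77.5, 5.8]
orientation: [-0.001, -0.028, 1.0, 0.002]
wrist_force: [-0.4, 16.3, 5.3]
grip_width: 70.6
gripper_force: 5.3
```

Request:
{"api": "drive_tool", "payload": {"moves": [[[0.65, 0, 0, 0.05, 0, 0, 0], [0.65, 0, 0, 0.15, 0, 0, 0], [0.65, 0, 0, 0.3, 0, 0, 0], [0.65, 0, 0, 0.45, 0, 0, 0], [0.65, 0, 0, 0.6, 0, 0, 0], [0.65, 0, 0, 0.75, 0, 0, 0], [0.65, 0, 0, 0.88, 0, 0, 0], [0.65, 0, 0, 0.96, 0, 0, 0], [0.65, 0, 0, 1.0, 0, 0, 0], [0.65, 0, 0, 1.0, 0, 0, 0]]]}}

```text
time: 9.2
tcp_pos: [578.7, -81.1, 206.9]
orientation: [0.001, -0.028, 1.0, -0.0]
wrist_force: [0.6, -0.2, 0.7]
grip_width: 70.6
gripper_force: 0.0
```

Run:
```python
from h import *
np.set_printoptions(precision=1,suppress=True)
im,P,D,C,o=wrist(); cv2.imwrite("pics/w3.png",im); print(C,o["tcp_pos"])
m=(P[...,2]>20)&(P[...,2]<34)&(np.hypot(P[...,0]-578,P[...,1]+80)<42); q=P[m]
print(m.sum(),q.mean(0),cv2.minEnclosingCircle(q[:,:2].astype(np.float32)), np.percentile(q[:,2],[5,50,95]))
m=(P[...,2]>150)&(P[...,2]<190)&(P[...,0]>600)&(P[...,0]<700)&(abs(P[...,1]+50)<110); q=P[m]; print("lid",m.sum(),q.min(0),q.max(0))
```

```text
[506.  -85.4 350.2] [578.7 -81.1 206.9]
2541 [576.1 -78.7  26.8] ((577.1007080078125, -78.79256439208984), 31.42276382446289) [25.2 26.9 28.2]
lid 4860 [ 638.  -137.1  150. ] [673.   50.1 176.7]
```

View pics/w3.png

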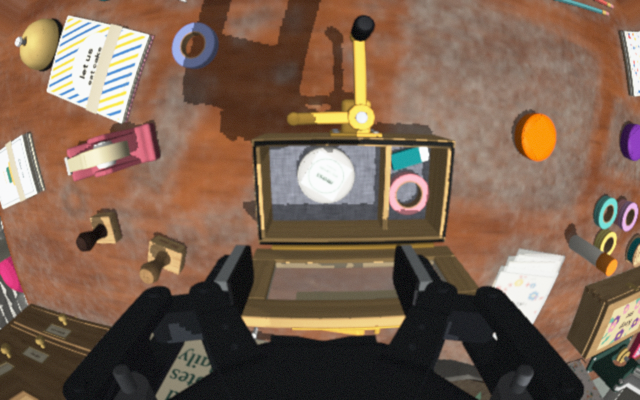

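The tin stands flat in the large compartment at pixel (326,174), world (577,-79), with its top at 27 mm. Next I'll go behind the lid, clear of the keep, with the fingers shut.

Request:
{"api": "drive_tool", "payload": {"moves": [[[0, 0.05, 0.05, 0.12, 0, 0, 0], [-1, 0.18, 0.18, 0.15, 0, 0, 0], [-1, 0.32, 0.32, 0.15, 0, 0, 0], [-1, 0.46, 0.46, 0.15, 0, 0, 0], [-1, 0.56, 0.56, 0.15, 0, 0, 0], [-1, 0.6, 0.58, 0.1, 0, 0, 0], [-1, 0.6, 0.58, -0.05, 0, 0, 0], [-1, 0.6, 0.58, -0.2, 0, 0, 0], [-1, 0.6, 0.58, -0.275, 0, 0, 0], [-1, 0.6, 0.58, -0.275, 0, 0, 0]]]}}

```text
time: 10.25
tcp_pos: [695.0, 34.7, 146.8]
orientation: [-0.004, -0.028, 1.0, 0.0]
wrist_force: [-0.4, -0.1, 0.7]
grip_width: -0.5
gripper_force: 0.0
```

Request:
{"api": "drive_tool", "payload": {"moves": [[[-1, -0.06, -0.003, 0.01, 0, 0, 0], [-1, -0.12, -0.007, 0.015, 0, 0, 0], [-1, -0.18, -0.01, 0.015, 0, 0, 0], [-1, -0.24, -0.014, 0.015, 0, 0, 0], [-1, -0.295, -0.017, 0.013, 0, 0, 0], [-1, -0.35, -0.02, 0, 0, 0, 0], [-1, -0.405, -0.023, -0.02, 0, 0, 0], [-1, -0.455, -0.026, -0.048, 0, 0, 0], [-1, -0.504, -0.029, -0.08, 0, 0, 0], [-1, -0.504, -0.029, -0.08, 0, 0, 0]]]}}

```text
time: 11.25
tcp_pos: [593.9, 29.6, 133.0]
orientation: [-0.003, -0.028, 1.0, 0.0]
wrist_force: [-0.8, 0.0, -0.1]
grip_width: 0.2
gripper_force: 0.0
```

Run:
```python
from h import *
np.set_printoptions(precision=0,suppress=True)
im,P,D,C,o=wrist(); print(o["tcp_pos"],o["wrist_force"])
c=optics.capture("top"); W=world(c); W=W[c["z_map"]>0]
for nm,Q in(("top",W),("wrist",P[np.isfinite(P[...,0])])):
  for y0 in(-130,45):
    s=Q[(abs(Q[:,1]-y0)<4)&(Q[:,0]>500)&(Q[:,0]<720)&(Q[:,2]>50)&(Q[:,2]<200)]; s=s[np.argsort(s[:,0])]; print(nm,y0,len(s)); print(s[::max(1,len(s)//14)][:,[0,2]].T)
```

```text
[594.  30. 133.] [-1.  0. -0.]
top -130 67
[[537. 538. 570. 575. 580. 588. 595. 600. 605. 611. 616. 622. 627. 633.
  639. 644. 653.]
 [ 56.  67. 143. 146. 139. 132. 125. 119. 123. 111. 104. 104.  96.  86.
   88.  77.  70.]]
top 45 35
[[559. 560. 561. 563. 565. 567. 569. 571. 573. 574. 576. 579. 580. 582.
  587. 589. 591. 594.]
 [141. 137. 145. 150. 139. 146.  61. 140.  62.  58. 132. 132. 132. 131.
  122. 120. 121. 120.]]
wrist -130 711
[[536. 541. 569. 572. 576. 582. 589. 594. 599. 603. 609. 616. 625. 637.
  650.]
 [ 61.  65. 143. 145. 146. 141. 134. 127. 125. 119. 114. 107.  99.  87.
   75.]]
wrist 45 2202
[[526. 537. 548. 557. 560. 562. 565. 569. 574. 578. 582. 586. 587. 590.
  608.]
 [ 60.  61.  61.  54. 144.  63. 146. 142.  63. 134. 186. 186. 183. 124.
  105.]]
```

Request:
{"api": "drive_tool", "payload": {"moves": [[[-1, -0.03, -0.002, -0.028, 0, 0, 0], [-1, -0.06, -0.003, -0.057, 0, 0, 0], [-1, -0.082, -0.005, -0.087, 0, 0, 0], [-1, -0.105, -0.006, -0.12, 0, 0, 0], [-1, -0.122, -0.007, -0.155, 0, 0, 0], [-1, -0.137, -0.008, -0.19, 0, 0, 0], [-1, -0.148, -0.009, -0.22, 0, 0, 0], [-1, -0.155, -0.009, -0.245, 0, 0, 0], [-1, -0.16, -0.009, -0.27, 0, 0, 0], [-1, -0.16, -0.009, -0.285, 0, 0, 0]]]}}

```text
time: 12.35
tcp_pos: [565.1, 27.6, 77.3]
orientation: [-0.0, -0.028, 1.0, -0.0]
wrist_force: [-1.4, 0.9, 1.6]
grip_width: 0.2
gripper_force: 0.9
```

Request:
{"api": "drive_tool", "payload": {"moves": [[[-1, 0, 0, -0.005, 0, 0, 0], [-1, 0, 0, -0.01, 0, 0, 0], [-1, 0, 0, -0.01, 0, 0, 0], [-1, 0, 0, -0.01, 0, 0, 0], [-1, 0, 0, -0.01, 0, 0, 0], [-1, 0, 0, -0.01, 0, 0, 0], [-1, 0, 0, -0.01, 0, 0, 0], [-1, 0, 0, -0.01, 0, 0, 0], [-1, 0, 0, -0.01, 0, 0, 0], [-1, 0, 0, -0.01, 0, 0, 0]]]}}

```text
time: 13.35
tcp_pos: [565.3, 27.6, 75.9]
orientation: [0.0, -0.028, 1.0, -0.0]
wrist_force: [0.4, 0.8, -0.5]
grip_width: -0.1
gripper_force: 0.0
```

Request:
{"api": "drive_tool", "payload": {"moves": [[[-1, 0, 0, -0.004, 0, 0, 0], [-1, 0, 0, -0.008, 0, 0, 0], [-1, 0, 0, -0.012, 0, 0, 0], [-1, 0, 0, -0.016, 0, 0, 0], [-1, 0, 0, -0.02, 0, 0, 0], [-1, 0, 0, -0.022, 0, 0, 0], [-1, 0, 0, -0.022, 0, 0, 0], [-1, 0, 0, -0.022, 0, 0, 0], [-1, 0, 0, -0.022, 0, 0, 0], [-1, 0, 0, -0.022, 0, 0, 0]]]}}

```text
time: 14.35
tcp_pos: [565.0, 27.6, 72.0]
orientation: [-0.0, -0.028, 1.0, -0.0]
wrist_force: [-3.6, 0.0, 8.9]
grip_width: 0.1
gripper_force: 3.9
```

Request:
{"api": "drive_tool", "payload": {"moves": [[[-1, 0, 0, 0.15, 0, 0, 0], [-1, 0, 0, 0.35, 0, 0, 0], [-1, 0, 0, 0.55, 0, 0, 0], [-1, -0.1, -0.05, 0.65, 0, 0, 0.02], [-1, -0.25, -0.1, 0.7, 0, 0, 0.02], [-1, -0.4, -0.17, 0.7, 0, 0, 0.02], [-1, -0.53, -0.24, 0.7, 0, 0, 0.02], [-1, -0.628, -0.28, 0.7, 0, 0, 0.02], [-1, -0.628, -0.28, 0.7, 0, 0, 0.02], [-1, -0.628, -0.28, 0.7, 0, 0, 0.02]]]}}

```text
time: 15.35
tcp_pos: [440.3, -28.5, 211.7]
orientation: [0.001, -0.038, 0.999, -0.0]
wrist_force: [0.4, -0.2, 0.4]
grip_width: 0.1
gripper_force: 0.0
```

Run:
```python
from h import *
np.set_printoptions(precision=2,suppress=True)
im,P,D,C,o=wrist(); cv2.imwrite("pics/w4.png",im); print(o["tcp_pos"],o["joint_pos"],o["wrist_force"])
kb=(P[...,2]>122)&(P[...,2]<136)&(P[...,0]<480)&(np.hypot(P[...,0]-442,P[...,1]+60)<16); q=P[kb]; print("knob",kb.sum(),q.mean(0),cv2.minEnclosingCircle(q[:,:2].astype(np.float32)))
c=optics.capture("top"); W=world(c); 
m=(abs(W[...,0]-585)<52)&(abs(W[...,1]+120)<22)&(c["z_map"]>0)&(W[...,2]>55); q=W[m]; print("lid z",np.median(q[:,2]),np.polyfit(q[:,0],q[:,2],1))
```

```text
[440.32 -28.46 211.71] [-0.22  0.15  1.86  0.    1.13 -1.87] [ 0.44 -0.17  0.43]
knob 320 [439.81 -59.18 128.76] ((441.12713623046875, -59.7616081237793), 8.221430778503418)
lid z 70.59663417896415 [ 0.01 64.84]
```

View pics/w4.png

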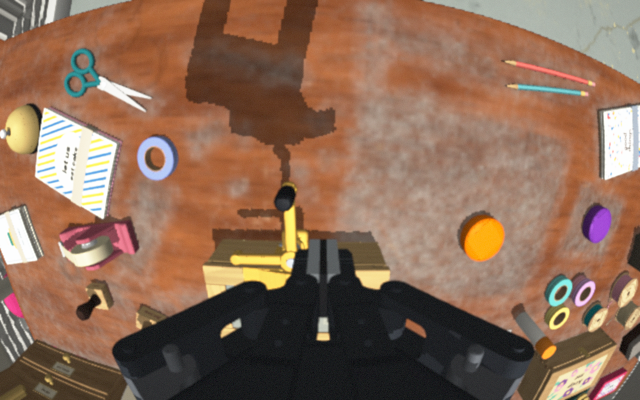

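The lid is shut flat with its top at about 71 mm, and the knob is at pixel (286,195). I'll turn the wrist by -180° so that joint 6 has range for the sweep.

Request:
{"api": "drive_tool", "payload": {"moves": [[[-1, 0, 0, 0, 0, 0, -0.14], [-1, 0, 0, 0, 0, 0, -0.28], [-1, 0, 0, 0, 0, 0, -0.42], [-1, 0, 0, 0, 0, 0, -0.56], [-1, 0, 0, 0, 0, 0, -0.7], [-1, 0, 0, 0, 0, 0, -0.84], [-1, 0, 0, 0, 0, 0, -0.95], [-1, 0, 0, 0, 0, 0, -1.0], [-1, 0, 0, 0, 0, 0, -1.0], [-1, 0, 0, 0, 0, 0, -1.0]]]}}

```text
time: 16.45
tcp_pos: [440.5, -28.2, 211.4]
orientation: [0.0, 0.466, 0.885, 0.0]
wrist_force: [-0.2, -0.6, 0.5]
grip_width: -0.1
gripper_force: 0.0
```

Request:
{"api": "drive_tool", "payload": {"moves": [[[-1, 0, 0, 0, 0, 0, -0.14], [-1, 0, 0, 0, 0, 0, -0.28], [-1, 0, 0, 0, 0, 0, -0.42], [-1, 0, 0, 0, 0, 0, -0.56], [-1, 0, 0, 0, 0, 0, -0.7], [-1, 0, 0, 0, 0, 0, -0.84], [-1, 0, 0, 0, 0, 0, -0.95], [-1, 0, 0, 0, 0, 0, -1.0], [-1, 0, 0, 0, 0, 0, -1.0], [-1, 0, 0, 0, 0, 0, -1.0]]]}}

```text
time: 17.45
tcp_pos: [439.9, -28.3, 211.4]
orientation: [-0.0, 0.846, 0.534, 0.0]
wrist_force: [-0.5, -0.3, 0.2]
grip_width: 0.1
gripper_force: 0.0
```

Request:
{"api": "drive_tool", "payload": {"moves": [[[-1, 0, 0, 0, 0, 0, -0.14], [-1, 0, 0, 0, 0, 0, -0.28], [-1, 0, 0, -0.1, 0, 0, -0.42], [-1, 0, 0, -0.2, 0, 0, -0.56], [-1, 0, 0, -0.3, 0, 0, -0.7], [-1, 0, 0, -0.4, 0, 0, -0.84], [-1, 0, 0, -0.48, 0, 0, -0.95], [-1, 0, 0, -0.53, 0, 0, -1.0], [-1, 0, 0, -0.55, 0, 0, -1.0], [-1, 0, 0, -0.55, 0, 0, -1.0]]]}}

```text
time: 18.45
tcp_pos: [439.5, -28.3, 101.1]
orientation: [-0.0, 0.999, 0.04, -0.0]
wrist_force: [-0.1, -0.5, 0.5]
grip_width: -0.0
gripper_force: 0.0
```

```bash
cat > plan.py <<'E'
# deltas from measured pose to the pushing pose at handle turn phi, gap g ahead (+ = away behind knob)
import sys; from h import *
PIV=np.array([511.3,-54.3]); Y=3.3
def target(phi,off): 
    b=np.radians(170+Y)+phi; e=np.array([np.cos(b),np.sin(b)]); t=np.array([-e[1],e[0]])
    return PIV+70*e-off*t, t, np.degrees(b)-270   # tool yaw wanted (tool y = t or -t)
def here():
    o=observe(); q=o["orientation"]; R=Ro.from_quat([q[1],q[2],q[3],q[0]]).as_matrix()
    return o,np.degrees(np.arctan2(R[1,1],R[0,1]))
if __name__=="__main__":
    off=float(sys.argv[1]); o,y=here(); p=o["tcp_pos"]; print(p,"yaw",round(y,1),"F",np.round(o["wrist_force"],1),"j6",o["joint_pos"][5])
    for a in sys.argv[2:]:
        T,t,yw=target(float(a),off); print(a,"d/200",np.round((T-p[:2])/200,3),"turn/60",round((yw-y)/60,3),"Ft",round(float(o["wrist_force"][:2]@t),1))
E
python3 plan.py 22.5 0.2 0.3 0.4 0.5 0.6 0.7 0.8
```

```text
[439.5229144  -28.31130195 101.11001311] yaw -85.5 F [-0.1 -0.5  0.5] j6 1.2699813527346864
0.2 d/200 [ 0.001 -0.047] turn/60 0.004 Ft 0.5
0.3 d/200 [-0.006 -0.083] turn/60 0.099 Ft 0.5
0.4 d/200 [-0.009 -0.12 ] turn/60 0.195 Ft 0.5
0.5 d/200 [-0.008 -0.156] turn/60 0.29 Ft 0.4
0.6 d/200 [-0.003 -0.193] turn/60 0.386 Ft 0.4
0.7 d/200 [ 0.005 -0.229] turn/60 0.481 Ft 0.4
0.8 d/200 [ 0.016 -0.264] turn/60 0.577 Ft 0.3
```

Request:
{"api": "drive_tool", "payload": {"moves": [[[-1, 0.001, -0.025, 0, 0, 0, 0.004], [-1, 0.001, -0.047, 0, 0, 0, 0.004], [-1, -0.003, -0.065, 0, 0, 0, 0.05], [-1, -0.006, -0.083, 0, 0, 0, 0.1], [-1, -0.009, -0.12, 0, 0, 0, 0.195], [-1, -0.008, -0.156, 0, 0, 0, 0.29], [-1, -0.003, -0.193, 0, 0, 0, 0.386], [-1, 0.001, -0.211, 0, 0, 0, 0.43], [-1, 0.005, -0.229, 0, 0, 0, 0.481], [-1, 0.005, -0.229, 0, 0, 0, 0.481]]]}}

```text
time: 19.45
tcp_pos: [441.2, -75.0, 102.0]
orientation: [0.0, 0.958, 0.286, 0.001]
wrist_force: [0.3, 0.7, 0.2]
grip_width: -0.1
gripper_force: 0.0
```

```bash
cat > look.py <<'E'
from plan import *
# knob: black column top, z 120..140, near circle r=70
im,P,D,C,o=wrist(); rr=np.hypot(P[...,0]-PIV[0],P[...,1]-PIV[1])
m=(abs(rr-70)<14)&(P[...,2]>118)&(P[...,2]<142)&(np.hypot(P[...,0]-o["tcp_pos"][0],P[...,1]-o["tcp_pos"][1])<45)
V=o["tcp_pos"]; 
c=optics.capture("top"); W=world(c); r2=np.hypot(W[...,0]-PIV[0],W[...,1]-PIV[1])
for nm,q in(("wrist",P[m]),):
    if len(q)>5:
        k=cv2.minEnclosingCircle(q[:,:2].astype(np.float32)); a=np.degrees(np.arctan2(*(np.array(k[0])-PIV)[::-1]))%360
        print(nm,len(q),k,"phi",np.radians(a-170-Y),"z",np.percentile(q[:,2],[10,50,90]))
# bar angle from points on its top
b=(rr>20)&(rr<58)&(P[...,2]>84)&(P[...,2]<102); q=P[b][:,:2]-PIV; an=np.degrees(np.arctan2(q[:,1],q[:,0]))%360
s=(an>175)&(an<300); 
if s.sum()>5: print("bar n",s.sum(),"phi",np.radians(np.median(an[s])-170-Y),"z",np.median(P[b][s][:,2]))
s=(an>300)|(an<80)
if s.sum()>5: print("nose n",s.sum(),np.median((an[s]+180)%360-180),"z",np.median(P[b][s][:,2]))
cv2.imwrite("pics/look.png",im)
E
python3 plan.py 22.5 0.7 0.8 0.9 1.0 1.1 1.2; python3 look.py
```

```text
[441.2475276  -74.97824861 102.03574493] yaw -56.7 F [0.3 0.7 0.2] j6 0.6672017109308684
0.7 d/200 [-0.004  0.005] turn/60 0.002 Ft -0.4
0.8 d/200 [ 0.008 -0.03 ] turn/60 0.098 Ft -0.3
0.9 d/200 [ 0.023 -0.064] turn/60 0.193 Ft -0.3
1.0 d/200 [ 0.041 -0.096] turn/60 0.289 Ft -0.2
1.1 d/200 [ 0.063 -0.126] turn/60 0.384 Ft -0.1
1.2 d/200 [ 0.087 -0.153] turn/60 0.48 Ft -0.0
wrist 2546 ((449.5699462890625, -79.6457290649414), 21.7142276763916) phi 0.5065390903066097 z [120.64027054 129.61352171 140.23805304]
bar n 1578 phi 0.726855673640033 z 91.65423627665241
nose n 1559 -51.0030136074887 z 91.88558568728703
```

View pics/look.png

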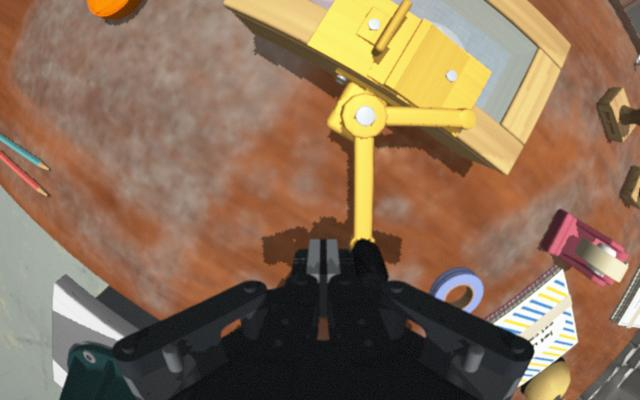

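The knob, at (370,260), is pushed squarely by the fingers and the nose at (470,118) is about to meet the ramp. The bar angle and height can be read from depth (0.73 rad, 91.7 mm).

Request:
{"api": "drive_tool", "payload": {"moves": [[[-1, 0.004, -0.015, 0, 0, 0, 0.05], [-1, 0.008, -0.03, 0, 0, 0, 0.098], [-1, 0.015, -0.047, 0, 0, 0, 0.146], [-1, 0.023, -0.064, 0, 0, 0, 0.193], [-1, 0.032, -0.08, 0, 0, 0, 0.241], [-1, 0.041, -0.096, 0, 0, 0, 0.289], [-1, 0.052, -0.111, 0, 0, 0, 0.336], [-1, 0.063, -0.126, 0, 0, 0, 0.384], [-1, 0.063, -0.126, 0, 0, 0, 0.384], [-1, 0.063, -0.126, 0, 0, 0, 0.384]]]}}

```text
time: 20.55
tcp_pos: [452.9, -99.1, 101.5]
orientation: [-0.0, 0.882, 0.471, -0.0]
wrist_force: [-1.7, 0.4, 0.6]
grip_width: 0.1
gripper_force: 1.0
```

```bash
python3 look.py; python3 plan.py 22.5 1.1 1.2 1.3 1.4 1.5
```

```text
wrist 2514 ((462.4106140136719, -100.00778198242188), 21.618732452392578) phi 0.8687147120290419 z [120.73975656 129.52038877 139.63561503]
bar n 1408 phi 1.0589589468110456 z 91.58029498046513
nose n 1753 -31.645612446566304 z 91.70378434505412
[452.90630356 -99.12101873 101.47001067] yaw -33.8 F [-1.3  1.   0.6] j6 0.22472524605752398
1.1 d/200 [ 0.004 -0.005] turn/60 0.002 Ft -1.6
1.2 d/200 [ 0.029 -0.032] turn/60 0.097 Ft -1.6
1.3 d/200 [ 0.055 -0.057] turn/60 0.193 Ft -1.6
1.4 d/200 [ 0.085 -0.08 ] turn/60 0.288 Ft -1.5
1.5 d/200 [ 0.116 -0.099] turn/60 0.383 Ft -1.4
```

Request:
{"api": "drive_tool", "payload": {"moves": [[[-1, 0.016, -0.018, 0, 0, 0, 0.05], [-1, 0.029, -0.032, 0, 0, 0, 0.097], [-1, 0.036, -0.039, 0, 0, 0, 0.12], [-1, 0.042, -0.045, 0, 0, 0, 0.145], [-1, 0.049, -0.051, 0, 0, 0, 0.17], [-1, 0.055, -0.057, 0, 0, 0, 0.193], [-1, 0.062, -0.063, 0, 0, 0, 0.217], [-1, 0.07, -0.069, 0, 0, 0, 0.24], [-1, 0.07, -0.069, 0, 0, 0, 0.24], [-1, 0.07, -0.069, 0, 0, 0, 0.24]]]}}

```text
time: 21.65
tcp_pos: [461.7, -111.0, 100.4]
orientation: [-0.004, 0.816, 0.578, -0.003]
wrist_force: [-10.8, 3.7, 6.6]
grip_width: -0.2
gripper_force: 6.3
```

```bash
python3 look.py; python3 plan.py 22.5 1.3 1.4 1.5 1.6 1.7
```

```text
wrist 2458 ((471.0867614746094, -110.59650421142578), 21.90313720703125) phi 1.0674668482521719 z [120.97941877 129.467704   138.73829895]
bar n 1437 phi 1.2517458255665026 z 91.89381544241701
nose n 1735 -20.6978879467938 z 91.83139461841807
[ 461.82556276 -110.98867988  100.47986229] yaw -19.3 F [-11.8   4.3   6.9] j6 -0.04340740467251052
1.3 d/200 [0.011 0.002] turn/60 -0.048 Ft -12.6
1.4 d/200 [ 0.04 -0.02] turn/60 0.047 Ft -12.6
1.5 d/200 [ 0.072 -0.039] turn/60 0.143 Ft -12.4
1.6 d/200 [ 0.105 -0.055] turn/60 0.238 Ft -12.2
1.7 d/200 [ 0.139 -0.068] turn/60 0.334 Ft -11.8
```

Request:
{"api": "drive_tool", "payload": {"moves": [[[-1, 0.006, -0.004, 0, 0, 0, 0.018], [-1, 0.012, -0.008, 0, 0, 0, 0.036], [-1, 0.018, -0.011, 0, 0, 0, 0.054], [-1, 0.024, -0.015, 0, 0, 0, 0.072], [-1, 0.03, -0.019, 0, 0, 0, 0.09], [-1, 0.036, -0.023, 0, 0, 0, 0.108], [-1, 0.042, -0.027, 0, 0, 0, 0.126], [-1, 0.047, -0.03, 0, 0, 0, 0.143], [-1, 0.047, -0.03, 0, 0, 0, 0.143], [-1, 0.047, -0.03, 0, 0, 0, 0.143]]]}}

```text
time: 22.75
tcp_pos: [469.2, -117.4, 100.5]
orientation: [-0.005, 0.77, 0.638, -0.004]
wrist_force: [-17.8, 0.6, 12.9]
grip_width: -0.5
gripper_force: 9.0
```

```bash
python3 look.py; python3 plan.py 22.5 1.4 1.5 1.6 1.7 1.8
```

```text
wrist 2478 ((478.58929443359375, -115.68701171875), 22.068401336669922) phi 1.1981443594650292 z [120.78162813 129.6249744  138.73136818]
bar n 1447 phi 1.382109079341737 z 92.75382550836989
nose n 1735 -13.310671979879885 z 92.57493848298668
[ 469.23389629 -117.45553885  100.47752638] yaw -10.7 F [-17.7   0.5  12.3] j6 -0.19732021515291154
1.4 d/200 [0.003 0.012] turn/60 -0.096 Ft -17.1
1.5 d/200 [ 0.034 -0.007] turn/60 -0.001 Ft -17.5
1.6 d/200 [ 0.068 -0.023] turn/60 0.095 Ft -17.7
1.7 d/200 [ 0.102 -0.036] turn/60 0.19 Ft -17.7
1.8 d/200 [ 0.138 -0.045] turn/60 0.286 Ft -17.6
```

Request:
{"api": "drive_tool", "payload": {"moves": [[[-1, 0.005, -0.002, 0, 0, 0, 0.014], [-1, 0.01, -0.005, 0, 0, 0, 0.028], [-1, 0.015, -0.007, 0, 0, 0, 0.042], [-1, 0.02, -0.01, 0, 0, 0, 0.056], [-1, 0.025, -0.012, 0, 0, 0, 0.07], [-1, 0.029, -0.014, 0, 0, 0, 0.084], [-1, 0.033, -0.016, 0, 0, 0, 0.095], [-1, 0.033, -0.016, 0, 0, 0, 0.095], [-1, 0.033, -0.016, 0, 0, 0, 0.095], [-1, 0.033, -0.016, 0, 0, 0, 0.095]]]}}

```text
time: 23.85
tcp_pos: [473.1, -120.8, 100.2]
orientation: [-0.007, 0.737, 0.676, -0.006]
wrist_force: [-24.5, -3.5, 17.5]
grip_width: -0.1
gripper_force: 12.7
```

```bash
python3 look.py; python3 plan.py 22.5 1.5 1.6 1.7 1.8
```

```text
wrist 2443 ((481.21051025390625, -118.4925308227539), 23.163610458374023) phi 1.2494065216654997 z [121.00717049 129.80717125 138.52222117]
bar n 1466 phi 1.441092557564624 z 93.11468424145143
nose n 1713 -9.756713217030892 z 92.9017155008411
[ 473.14009047 -120.78113032  100.22927184] yaw -5.0 F [-24.9  -3.8  17.7] j6 -0.2976699178596017
1.5 d/200 [0.015 0.01 ] turn/60 -0.096 Ft -23.7
1.6 d/200 [ 0.048 -0.006] turn/60 -0.001 Ft -24.4
1.7 d/200 [ 0.083 -0.019] turn/60 0.095 Ft -24.9
1.8 d/200 [ 0.118 -0.028] turn/60 0.19 Ft -25.1
```

Request:
{"api": "drive_tool", "payload": {"moves": [[[-1, -0.012, 0.001, 0.002, 0, 0, 0], [-1, -0.02, 0.001, 0.008, 0, 0, 0], [-1, -0.02, 0.001, 0.014, 0, 0, 0], [-1, -0.02, 0.001, 0.02, 0, 0, 0], [-1, -0.02, 0.001, 0.025, 0, 0, 0], [-1, -0.02, 0.001, 0.03, 0, 0, 0], [-1, -0.02, 0.001, 0.03, 0, 0, 0], [-1, -0.02, 0.001, 0.03, 0, 0, 0], [-1, -0.02, 0.001, 0.03, 0, 0, 0], [-1, -0.02, 0.001, 0.03, 0, 0, 0]]]}}

```text
time: 24.95
tcp_pos: [475.5, -120.3, 106.1]
orientation: [-0.004, 0.738, 0.675, -0.002]
wrist_force: [-6.2, 3.4, -1.2]
grip_width: -0.3
gripper_force: 3.1
```

```bash
python3 look.py; python3 plan.py 22.5 1.5 1.6 1.7 1.8
```

```text
wrist 2339 ((484.151123046875, -116.56098937988281), 21.451217651367188) phi 1.2765410126982562 z [121.22881796 130.94601649 136.88213005]
bar n 1392 phi 1.4687576701458869 z 95.57375330930768
nose n 1663 -8.343961655207295 z 95.2731808509973
[ 475.52312144 -120.30260363  106.14199105] yaw -5.1 F [-6.   3.7 -2. ] j6 -0.30064915423234695
1.5 d/200 [0.003 0.007] turn/60 -0.095 Ft -6.6
1.6 d/200 [ 0.036 -0.009] turn/60 0.001 Ft -6.3
1.7 d/200 [ 0.071 -0.021] turn/60 0.096 Ft -6.0
1.8 d/200 [ 0.106 -0.03 ] turn/60 0.192 Ft -5.6
```

Request:
{"api": "drive_tool", "payload": {"moves": [[[-1, 0.005, -0.001, 0.003, 0, 0, 0.006], [-1, 0.01, -0.003, 0.005, 0, 0, 0.012], [-1, 0.015, -0.004, 0.005, 0, 0, 0.02], [-1, 0.02, -0.005, 0.005, 0, 0, 0.027], [-1, 0.025, -0.007, 0.005, 0, 0, 0.034], [-1, 0.03, -0.008, 0.005, 0, 0, 0.04], [-1, 0.034, -0.009, 0.005, 0, 0, 0.047], [-1, 0.038, -0.01, 0.005, 0, 0, 0.05], [-1, 0.038, -0.01, 0.005, 0, 0, 0.05], [-1, 0.038, -0.01, 0.005, 0, 0, 0.05]]]}}

```text
time: 26.05
tcp_pos: [482.5, -122.9, 107.1]
orientation: [-0.004, 0.72, 0.694, -0.002]
wrist_force: [-9.0, 0.7, -0.5]
grip_width: -0.1
gripper_force: 4.1
```

```bash
python3 look.py; python3 plan.py 22.5 1.5 1.6 1.7 1.8
```

```text
wrist 2407 ((491.0618591308594, -119.50114440917969), 21.722335815429688) phi 1.3867669455596257 z [121.11984474 131.55107133 137.24907163]
bar n 1381 phi 1.5725261513717779 z 96.47580258711827
nose n 1694 -2.4580813337529435 z 96.22306220536733
[ 482.5247576  -122.87330047  107.12013443] yaw -2.0 F [-7.4  0.1 -0.7] j6 -0.35083707920954227
1.5 d/200 [-0.032  0.02 ] turn/60 -0.145 Ft -7.2
1.6 d/200 [0.001 0.004] turn/60 -0.05 Ft -7.3
1.7 d/200 [ 0.036 -0.008] turn/60 0.046 Ft -7.3
1.8 d/200 [ 0.071 -0.018] turn/60 0.141 Ft -7.3
```

Request:
{"api": "drive_tool", "payload": {"moves": [[[-1, 0.004, -0.001, 0, 0, 0, 0.01], [-1, 0.008, -0.002, 0, 0, 0, 0.02], [-1, 0.011, -0.003, 0, 0, 0, 0.03], [-1, 0.014, -0.003, 0, 0, 0, 0.04], [-1, 0.017, -0.004, 0, 0, 0, 0.05], [-1, 0.02, -0.005, 0, 0, 0, 0.06], [-1, 0.023, -0.006, 0, 0, 0, 0.07], [-1, 0.025, -0.006, 0, 0, 0, 0.07], [-1, 0.025, -0.006, 0, 0, 0, 0.07], [-1, 0.025, -0.006, 0, 0, 0, 0.07]]]}}

```text
time: 27.15
tcp_pos: [489.1, -124.8, 107.5]
orientation: [-0.002, 0.694, 0.72, -0.001]
wrist_force: [-6.2, 0.3, -1.9]
grip_width: -0.3
gripper_force: 2.8
```

```bash
python3 look.py; python3 plan.py 22.5 1.6 1.7 1.8 1.9
```

```text
wrist 2450 ((497.4363708496094, -121.01435852050781), 21.830333709716797) phi 1.4828436615157055 z [120.97396378 131.7388947  137.48386791]
bar n 1382 phi 1.6730913121607995 z 96.68218577298501
nose n 1700 3.0905890981338473 z 96.52386655670622
[ 489.0950345  -124.77132975  107.52367854] yaw 2.1 F [-5.4  0.3 -1.3] j6 -0.42256700172299155
1.6 d/200 [-0.032  0.014] turn/60 -0.12 Ft -5.4
1.7 d/200 [0.003 0.001] turn/60 -0.024 Ft -5.4
1.8 d/200 [ 0.038 -0.008] turn/60 0.071 Ft -5.4
1.9 d/200 [ 0.075 -0.013] turn/60 0.167 Ft -5.2
```

Request:
{"api": "drive_tool", "payload": {"moves": [[[-1, 0.004, -0.001, 0, 0, 0, 0.01], [-1, 0.008, -0.001, 0, 0, 0, 0.02], [-1, 0.011, -0.002, 0, 0, 0, 0.03], [-1, 0.014, -0.003, 0, 0, 0, 0.04], [-1, 0.017, -0.003, 0, 0, 0, 0.05], [-1, 0.02, -0.004, 0, 0, 0, 0.055], [-1, 0.023, -0.004, 0, 0, 0, 0.06], [-1, 0.025, -0.005, 0, 0, 0, 0.067], [-1, 0.025, -0.005, 0, 0, 0, 0.067], [-1, 0.025, -0.005, 0, 0, 0, 0.067]]]}}

```text
time: 28.25
tcp_pos: [496.5, -126.6, 108.5]
orientation: [-0.0, 0.668, 0.744, -0.0]
wrist_force: [-3.7, -3.2, 2.3]
grip_width: -0.2
gripper_force: 2.1
```

```bash
python3 look.py; python3 plan.py 22.5 1.7 1.8 1.9
```

```text
wrist 2376 ((504.4351501464844, -122.80235290527344), 21.814144134521484) phi 1.5878535070123285 z [120.9251946  129.6067966  137.92327672]
bar n 1278 phi 1.7784781704812194 z 91.65368673810784
nose n 1616 9.326092556332483 z 91.61254380406312
[ 496.61046558 -126.57741105  108.47662053] yaw 6.2 F [-3.8 -3.4  3.3] j6 -0.4917894527578288
1.7 d/200 [-0.035  0.01 ] turn/60 -0.091 Ft -3.8
1.8 d/200 [0.001 0.001] turn/60 0.004 Ft -4.2
1.9 d/200 [ 0.037 -0.004] turn/60 0.1 Ft -4.4
```

The bar height is back to 91.65 mm at 1.78 rad, so the latch has dropped into the notch. I'll back off straight, then up.

Request:
{"api": "drive_tool", "payload": {"moves": [[[-1, -0.02, 0, 0, 0, 0, 0], [-1, -0.05, 0, 0, 0, 0, 0], [-1, -0.1, 0, 0, 0, 0, 0], [-1, -0.15, 0, 0, 0, 0, 0], [-1, -0.15, 0, 0.1, 0, 0, 0], [-1, -0.15, 0, 0.25, 0, 0, 0], [-1, -0.15, 0, 0.4, 0, 0, 0], [-1, -0.15, 0, 0.5, 0, 0, 0], [-1, -0.15, 0, 0.5, 0, 0, 0], [-1, -0.15, 0, 0.5, 0, 0, 0]]]}}

```text
time: 29.35
tcp_pos: [466.3, -126.2, 208.4]
orientation: [0.0, 0.668, 0.744, 0.0]
wrist_force: [-0.1, 0.3, -0.6]
grip_width: 0.3
gripper_force: 0.0
```

```bash
python3 look.py
python3 - <<'E'
from h import *
c=optics.capture("top"); W=world(c)
m=(abs(W[...,0]-585)<52)&(abs(W[...,1]+120)<22)&(c["z_map"]>0)&(W[...,2]>55); q=W[m]; print("lid z",np.median(q[:,2]))
print(observe()["wrist_force"])
E
```

```text
wrist 19 ((510.88818359375, -123.47733306884766), 3.0347490310668945) phi 1.6817804029001948 z [119.02206848 124.43371988 127.19427586]
bar n 506 phi 1.7729161024580473 z 91.62993440055524
nose n 663 9.077420959661339 z 91.53036777683559
lid z 70.94908223433765
[ 0.4683327  -0.89112369 -0.77412052]
```

View pics/look.png

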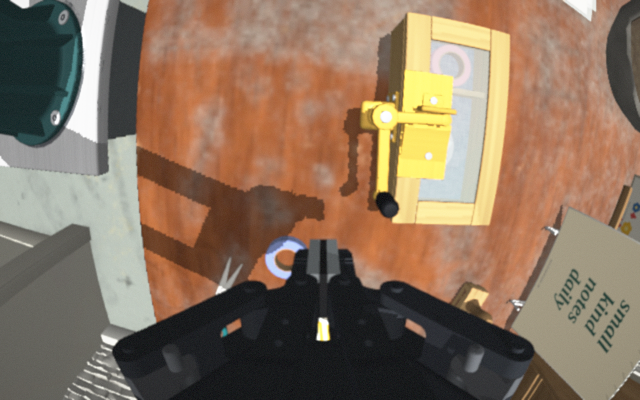

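The picture shows the nose lying in the notch next to the stop post (around (440,115)), the knob at (387,205), the lid shut and the arm clear. Bar angle and height are unchanged since I let go, so I'm handing in.

```bash
python3 -c "
from h import *
print(job_done())"
```

```text
the job is handed in; nothing more can be done
None
```

The job is handed in (no verdict came back): the tin stands flat in the large compartment, the lid is shut, and the latch has dropped into its notch at about 1.77 rad with no measurable lift; the push on the knob peaked near 25 N on the ramp, above the 20 N called ample, before I eased it off.

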